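# Lock the soldering turntable

### The arm

A 6-joint arm with a two-finger parallel gripper is mounted at the origin on the work surface. World frame = base frame: x ahead of the robot, y to its left, z up, the work surface at z = 0. Lengths are in m, angles in rad, forces in N, time in s.
With the tool pointing down it reaches from about 0.25 to 0.725 m from the base axis. Payload 4 kg.
Tool frame: the origin (TCP) lies between the finger pads; the fingertips stand 11 mm ahead of it and the grasp point (between the pads) lies 8 mm behind it (bot.tip_extent is the distance from the TCP to the fingertips, in m); z points along the fingers, y is the line along which they close (so a half turn about z gives the same grasp; the last joint's range is limited). The gripper opens to 85 mm and grips with 20 to 120 N. Pads are 22 mm wide; open, the fingers measure 114 mm over their backs; the gripper's body (76 mm by 85 mm) begins 54 mm behind the grasp point. The pads swing forward as they close: fully open they stand 13 mm farther back than shut.
Start: joints at [-1.276, 0.241, 0.005, 1.335, 0, 1.571], TCP at [0.145, -0.478, 0.242] pointing down, gripper open.
Joint ranges: [-2.72, 2.72], [-1.05, 1.87], [-1.09, 1.28], [-1.99, 2.15], [-1.42, 1.44], [-3.14, 3.14]. Speed limits (rad/s): [2.79, 2.79, 3.14, 3.14, 3.14, 3.14].

### API

Orientations are given as a unit quaternion [x, y, z, w].
In Python, from workcell import bot gives the robot as it stands. The module is installed in compiled form; this text tells all that it offers.
- The arm moves only by the tool drive_tool, never from a script. Its argument "rows" is a list of rows, each an object of numbers: "dx", "dy", "dz": the shift along the tool's x, y, z in units of 50 mm (1.0 is 50 mm); "wx", "wy", "wz": the turn, a rotation vector about the tool's x, y, z in units of 5 degrees (1.0 is 5 degrees); "hand": the finger opening in mm, from 0 to 85.4. A call has 1 to 20 rows; each row is the pose to reach, as a shift and turn from the pose commanded when the call began, along the tool's axes at that moment; what a row does not reach only later rows make up. A row lasts 1/10 s, in which the tool goes at most 50 mm and 8.59 degrees, less where a joint would pass 70% of its speed; a pose out of reach is approached as far as the arm can. A call with a gripper value outside its range is refused whole. The fingers move at their own pace and stop on an object; the grip force is fixed at half the most. Time passes only in rows, so rows that repeat a pose let the fingers close. It gives the time, the measured TCP pose, the force, the opening and the grip force at its end, in the units of the state.
- bot.get_obs(): the state, without advancing time (a new reading comes with each control period).
- bot.camera(name): name is "scene" or "top"; returns the picture (384x512x3 uint8, red, green, blue); there is no depth.
- bot.get_calibration(name): a dict with "vfov" (degrees; the focal length in pixels is half the picture's height over the tangent of half this angle, whatever the lens; pixels are square), "cx", "cy" (the principal point, pixels), "k1" (the pictures are not rectified: a ray, as slopes to the right and down, at radius r is drawn at 1 + k1 r^2 times it, then the intrinsics apply), "origin" and "rotation" of the camera in the world. Camera axes: x right, y up, looking along -z (the intrinsics and any distortion apply to the point x, -y, -z); pixel columns grow to the right and rows downward; lengths in m; the calibration is good to about 2 mm. A picture is of the moment at which its call begins. get_calibration takes no time and is no camera call.
- bot.job_done(): hands the job in; it is judged then, once.
Trained networks look in the newest picture that a camera, given by its name, has taken for a name from the list of things; names that differ only in an ending like _2 or _b are one class to them, and where a whole thing is asked for, a point or a joint stands for the part that bears it (a point fixed in the world has none). Each returns a list of dicts, best first, with "score" (0 to 1); they miss things now and then, are a little off and sometimes report something else, mostly with a low value. They report only what shows in the picture. A call takes as long as a camera call. They do not tell look-alikes from the thing itself.
- bot.look_for(camera, thing): "extent" ([centre column, centre row, width, height] in pixels, round what is visible of it).
- bot.outline_of(camera, thing): "region" (384x512 bool, what is visible of it) and "extent" ([centre column, centre row, width, height] in pixels, round what is visible of it).
The state is a dict: "clock": time; "joint_pos": joint angles; "joint_vel": joint speeds; "tau": joint torques, N m; "eef_pos": TCP position; "tool_rot": TCP orientation; "ft_force": force on the tool from outside, world axes, zero at the start; "ft_torque": the same for the moment, N m; "grip_width": finger opening in m; "grasp_force": force on a finger pad.
Only numpy, scipy, OpenCV 4.12 (cv2) and the standard library are available. Lean on these libraries where they do the work, as an engineer would, in place of code of your own. Each camera call takes 0.05 s, during which the arm holds its last target. There are 200 camera calls.

### The job

Lock the soldering turntable: with a fingertip, turn the slotted steel disc by one of its brass pegs until the slot faces the brass lock bar, then push the bar by its red tab through into the slot until it is fully home, the tab up against the bridge. Do all of it by pushing: the bar stays down in its channel and is never lifted or tipped, and the loose things standing around are left where they are. Finish with the hand clear.

Things in the scene. Friction and masses are not known exactly. Their poses are not given: they have to be found in the camera images.
- stand: soldering turntable: a blue base plate fixed to the bench (230 x 325 x 12 mm thick) carrying the slotted steel disc and, beside it, the lock bar's grey open-topped channel. Origin on the disc's vertical axis at bench height; z up; +y runs from the disc axis outward along the middle of the channel (the bar is pushed home towards -y)
- bridge (a point): middle of the outer face of the grey bridge over the bar's channel, 135 mm from the disc axis, 56 mm above the bench. Bridge 46 mm wide, 20 mm thick along the bar, underside 46 mm and top 66 mm above the bench; the bar's red tab stops against this face. Channel: 105 to 230 mm from the disc axis, 17 mm wide, floor 30 mm and cheeks 40 mm above the bench
- disc (a joint): angle of the slotted steel disc (rad) about its vertical axis, counterclockwise from above positive. 0, and equally 6.283 = the slot faces the bar squarely (along the turntable's +y). It turns either way between stops at -0.5 and 6.78 with stiff friction (about 2 N at a peg) and stays where it is left
- slot (a point): mouth of the disc's only slot: on its centre line, at the rim, at the height of the disc's top. Disc 170 mm across, 12 mm thick, lying flat, top 42 mm above the bench. Slot 18 mm wide, from the rim in to 52 mm from the axis, a strip of red paint on each side. A white pad 84 mm across stands 6 mm above the disc's middle
- peg_left (a point): centre of the top of a brass finger peg on the disc (12 mm across, 32 mm tall above the disc, top 74 mm above the bench, 60 mm from the disc axis), a quarter turn counterclockwise (seen from above) from the slot
- peg_back (a point): the same for the peg opposite the slot
- peg_right (a point): the same for the peg a quarter turn clockwise from the slot
- bar: brass lock bar, 250 g, 14 mm wide, 12 mm tall, lying loose in the channel with 1.5 mm play on each side; slides easily (1 to 2 N). Origin on its underside below the middle of its red tab; its axes are those of the turntable: y along the bar, away from the disc. The tail ends 18 mm behind the tab's middle
- bar_tab (a point): centre of the upright red tab on the lock bar: 24 mm wide across the bar, 14 mm thick along it, from 42 to 75 mm above the bench, so this point is 58.5 mm above it. At the start it is 182 to 197 mm from the disc axis; fully home 142 mm, the tab against the bridge
- bar_nose (a point): tip of the bar's round nose (7 mm radius), 86 mm nearer the disc than the tab's centre, 36 mm above the bench. Fully home it is 56 mm from the disc axis, 29 mm inside the disc's rim (4 mm short of the slot's end)
- flux_jar: amber glass flux jar with steel lid, 38 mm across, 45 mm tall, loose, standing on the turntable's base plate at one side of the bar's channel; origin at the centre of its underside; a bystander
- charcoal: black charcoal block, 45 x 60 x 28 mm tall, loose, lying on the turntable's base plate at the other side of the bar's channel; origin at the centre of its underside; a bystander
- firebrick: loose terracotta-coloured firebrick, 110 x 75 x 32 mm tall, on the bench; origin at the centre of its underside; a bystander
- third_hand: soldering third hand: black round cast base 72 mm across, steel stem and a clip, 107 mm tall, loose on the bench; origin at the centre of its underside; a bystander
- tweezers: steel tweezers 156 mm long, lying loose on the bench along their own x axis; origin at mid-length, on the bench; a bystander
- pickle_cup: white ceramic cup, 64 mm across the rim, 55 mm tall, loose on the bench; origin at the centre of its underside; a bystander
Things that resemble listed ones, but are neither listed nor needed, are in the scene too. Of the things shaped like the bar, the brass one is meant.

How it is judged:
By the outcome, as a careful person would: the job done as asked, in the order asked, and still so for the second after the job is handed in, with the robot touching nothing.
It also fails if it takes over 48 s, if anything falls off the work surface, if the arm or the gripper's body presses on something with over 40 N, if the wrist force passes 120 N, or if a joint passes its speed limit or range.

## Working session

There is one attempt and no reset: what is moved stays moved. The work goes in short steps, Python scripts to look and compute and a tool call to move; the robot and the scene stay as the last step left them, time stands still between calls to the robot, and variables do not carry over. Pictures are saved under pics/ and viewed, at most 10 in all, crops included, and the job is handed in when it is done.

Besides the shell and the picture viewer there is one more tool, called as a command line: name --argument value ..., lists and objects as JSON in quotes. drive_tool: Moves the arm, as the interface text tells. Its arguments: {"type":"object","properties":{"rows":{"type":"array","items":{"type":"object","properties":{"dx":{"type":"number"},"dy":{"type":"number"},"dz":{"type":"number"},"wx":{"type":"number"},"wy":{"type":"number"},"wz":{"type":"number"},"hand":{"type":"number"}}}}},"required":["rows"]}

```bash
mkdir -p pics
cat > h.py <<'E'
import numpy as np, cv2
from workcell import bot
def cal(n):
    c=bot.get_calibration(n); f=192/np.tan(np.radians(c['vfov'])/2)
    return c,f,np.array(c['origin']),np.array(c['rotation'])
def px2w(n,u,v,z):
    c,f,o,R=cal(n); d=np.array([(u-c['cx'])/f,(v-c['cy'])/f]); s=d.copy()
    for _ in range(20): s=d/(1+c['k1']*(s@s))
    r=R@np.array([s[0],-s[1],-1]); return o+r*(z-o[2])/r[2]
def w2px(n,p):
    c,f,o,R=cal(n); q=R.T@(np.array(p)-o); s=np.array([q[0],-q[1]])/-q[2]
    s=s*(1+c['k1']*(s@s)); return s*f+[c['cx'],c['cy']]
E
python3 - <<'E'
from h import *
for n in ['top','scene']:
    im=bot.camera(n); cv2.imwrite(f'pics/{n}0.png',im[...,::-1]); np.save(f'{n}0.npy',im)
    print(n,bot.get_calibration(n))
    for t in ['stand','bridge','slot','peg_left','bar','bar_tab','bar_nose','flux_jar','charcoal','third_hand','pickle_cup']:
        try: print(t,[(np.round(r['extent']).astype(int).tolist(),round(r['score'],2)) for r in bot.look_for(n,t)[:4]])
        except Exception as e: print(t,e)
print(bot.get_obs())
E
```

```text
top {'vfov': 50.737211769126205, 'cx': 263.768928738384, 'cy': 189.20764522185203, 'k1': -0.006841666910465061, 'origin': array([0.32607302, 0.11197088, 1.19676258]), 'rotation': array([-0.03805738,  0.05561463,  0.70975222, -0.70122067])}
stand [([263, 176, 116, 82], 0.72), ([236, 197, 16, 12], 0.21)]
bridge [([263, 176, 110, 82], 0.81)]
slot [([289, 173, 61, 59], 0.62)]
peg_left [([288, 172, 58, 55], 0.8)]
bar [([101, 213, 32, 16], 0.79), ([288, 175, 58, 58], 0.73), ([213, 256, 21, 37], 0.56), ([228, 166, 24, 9], 0.55)]
bar_tab [([214, 257, 15, 33], 0.78), ([235, 170, 39, 14], 0.73), ([155, 249, 14, 33], 0.58), ([101, 211, 40, 14], 0.56)]
bar_nose [([234, 167, 36, 12], 0.65), ([101, 210, 32, 14], 0.51), ([158, 247, 16, 34], 0.49), ([214, 253, 14, 35], 0.45)]
flux_jar [([237, 197, 13, 16], 0.5)]
charcoal [([237, 143, 20, 14], 0.81)]
third_hand [([162, 131, 24, 47], 0.93)]
pickle_cup [([154, 195, 21, 26], 0.61)]
scene {'vfov': 57.68635159924175, 'cx': 258.35471642954093, 'cy': 195.40703326016245, 'k1': 0.004889800447425508, 'origin': array([ 1.37959298, -0.30694845,  0.76166075]), 'r
[... 777 characters left out ...]

{'clock': 1.2, 'joint_pos': array([-1.27597834e+00,  2.40582297e-01,  4.98648432e-03,  1.33520495e+00,
       -5.77982435e-07,  1.57077722e+00]), 'joint_vel': array([-0.00107251, -0.00071419, -0.00137437, -0.00099508,  0.00035703,
       -0.00080917]), 'tau': array([-1.29961583e-03, -3.72220838e+01,  2.52691519e+01,  1.25005728e-03,
       -1.38883538e-04,  1.32829265e-05]), 'eef_pos': array([ 0.14528009, -0.47841903,  0.24231015]), 'tool_rot': array([ 9.89153551e-01,  1.46885170e-01, -6.11652380e-07, -2.15181214e-06]), 'ft_force': array([ 0.44292818, -0.84806411,  0.16165632]), 'ft_torque': array([ 0.05013829,  0.05787715, -0.04557945]), 'grasp_force': 0.0, 'grip_width': 0.085612914852421}
```

```bash
sed -i 's/^import numpy.*/&\nfrom scipy.spatial.transform import Rotation as Ro/; s/np.array(c\[.rotation.\])/Ro.from_quat(c["rotation"]).as_matrix()/' h.py
python3 - <<'E'
from h import *
a=np.load('top0.npy')[...,::-1]; b=np.load('scene0.npy')[...,::-1]
cv2.imwrite('pics/t1.png',cv2.resize(a[125:231,195:335],(784,594),interpolation=cv2.INTER_CUBIC))
cv2.imwrite('pics/s1.png',cv2.resize(b[185:275,205:325],(800,600),interpolation=cv2.INTER_CUBIC))
print(px2w('top',288,172,.05),px2w('top',235,168,.05),px2w('scene',245,227,.045))
E
```

```text
[0.52809257 0.01192466 0.05      ] [0.54119335 0.16421754 0.05      ] [0.54809513 0.0079947  0.045     ]
```

View pics/top0.png

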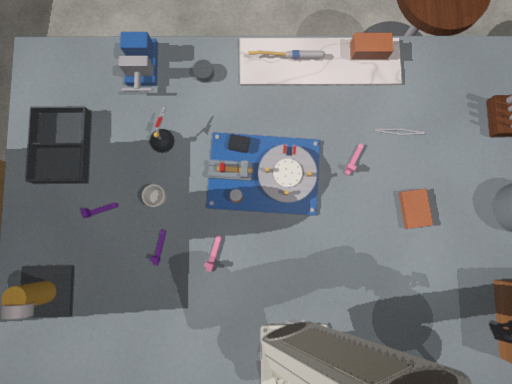

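View pics/t1.png

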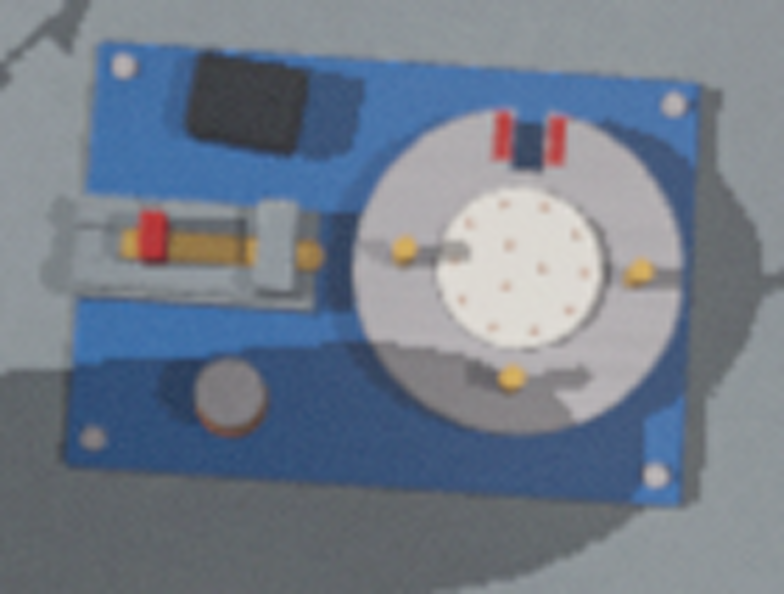

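View pics/s1.png

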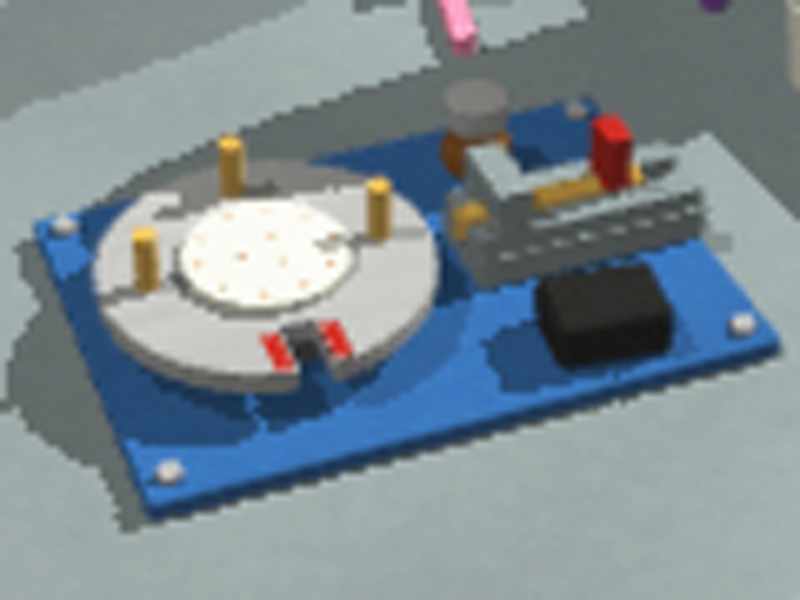

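The wanted bar is the brass one with the red tab, in the channel at top (235,168). Look-alikes are the pink bars at (214,255) and (355,158) and the purple ones at (100,210) and (159,247). The crop confirms the choice. The slot points up in the image at (289,151). The pegs are at (267,170), (309,174) and (286,192), the jar is at (236,196) and the charcoal at (239,143).

```bash
cat > m.py <<'E'
from h import *
def feats(im):
    """colour blobs in top picture near the stand: (kind, u, v, area)"""
    x0,y0=200,128; S=4
    c=cv2.resize(im[y0:222,x0:325],None,fx=S,fy=S,interpolation=cv2.INTER_CUBIC)
    h=cv2.cvtColor(c,cv2.COLOR_RGB2HSV); H,Sa,V=[h[...,i].astype(int) for i in range(3)]
    ms={'red':((H<6)|(H>172))&(Sa>140)&(V>90),'brass':(H>14)&(H<28)&(Sa>110)&(V>110),'white':(V>200)&(Sa<45),'blue':(H>100)&(H<118)&(Sa>140)}
    out=[]
    for k,m in ms.items():
        n,l,s,ce=cv2.connectedComponentsWithStats(m.astype(np.uint8))
        for i in range(1,n):
            if s[i,4]>60: out.append((k,(ce[i,0]+.5)/S-.5+x0,(ce[i,1]+.5)/S-.5+y0,s[i,4]/S/S,(s[i,:4]/S).round(1).tolist()))
    return out,ms['blue']
E
python3 - <<'E'
from m import *
im=np.load('top0.npy'); o,b=feats(im)
z={'red':.042,'brass':.07,'white':.048,'blue':.012}
for k,u,v,a,s in o: print(k,round(u,2),round(v,2),round(a,1),s,px2w('top',u,v,z[k])[:2].round(4), px2w('top',u,v,.075)[:2].round(4) if k=='red' else '')
ys,xs=np.nonzero(b); r=cv2.minAreaRect(np.c_[xs,ys].astype(np.float32)); p=cv2.boxPoints(r)
q=[px2w('top',(x+.5)/4-.5+200,(y+.5)/4-.5+128,.012)[:2].round(4) for x,y in p]; print(q,[np.linalg.norm(q[i]-q[i-1]).round(4) for i in range(4)],[np.degrees(np.arctan2(*(q[i]-q[i-1])[::-1])).round(2) for i in range(4)])
for n in ['flux_jar','charcoal']:
    pass
print(px2w('top',236.3,196,.045),px2w('top',239.5,143.5,.028))
E
```

```text
red 284.39 148.71 10.2 [84.0, 17.8, 2.0, 7.0] [0.5986 0.0203] [0.5908 0.0229]
red 294.06 149.42 10.4 [93.5, 18.5, 2.0, 7.0] [ 0.5963 -0.008 ] [ 0.5886 -0.0045]
red 221.95 166.85 35.5 [20.0, 35.0, 4.8, 8.5] [0.5464 0.2023] [0.5401 0.1997]
brass 217.82 168.07 8.3 [17.2, 38.0, 2.0, 4.8] [0.5377 0.2117] 
brass 232.15 168.93 57.8 [25.2, 39.0, 15.0, 5.0] [0.5349 0.1713] 
brass 266.76 169.25 10.8 [65.5, 39.8, 3.5, 4.0] [0.533  0.0737] 
brass 249.55 170.11 12.9 [48.5, 40.2, 3.5, 4.5] [0.531  0.1223] 
brass 308.72 173.27 11.3 [107.2, 43.8, 4.0, 3.8] [ 0.5204 -0.045 ] 
brass 285.8 192.14 11.3 [84.2, 62.8, 4.0, 3.8] [0.4672 0.0211] 
white 287.54 172.38 603.8 [73.2, 30.5, 28.8, 28.2] [0.5273 0.0131] 
blue 238.81 148.87 845.7 [11.2, 5.2, 74.8, 29.8] [0.6063 0.1543] 
blue 286.51 138.71 9.6 [82.5, 10.5, 9.5, 2.0] [0.6364 0.0109] 
blue 303.13 139.75 6.3 [99.5, 11.5, 7.8, 2.2] [ 0.6328 -0.0392] 
blue 316.58 148.08 9.6 [114.5, 18.0, 4.0, 6.5] [ 0.6069 -0.079 ] 
blue 225.86 191.9 769.8 [7.5, 50.8, 52.0, 31.0] [0.4771 0.1931] 
blue 250.01 199.88 4.9 [49.2, 70.5, 3.0, 3.5] [0.4527 0.1223] 
blue 313.4 203.92 17.9 [110.2, 72.8, 6.2, 7.2] [ 0.4386 -0.0643] 
blue 248.58 207.55 5.7 [47.0, 77.8, 4.0, 4.0] [0.4301 0.1267] 
blue 311.82 212.74 12.7 [108.0, 83.0, 8.0, 3.5] [ 0.4127 -0.0589] 
[array([0.4334, 0.2488]), array([0.6573, 0.2352]), array([ 0.6329, -0.0908]), array([ 0.4086, -0.069 ])] [np.float64(0.3188), np.float64(0.2243), np.float64(0.3269), np.float64(0.2254)] [np.float64(85.54), np.float64(-3.48), np.float64(-94.28), np.float64(174.45)]
[0.46075192 0.16108134 0.045     ] [0.61871615 0.15163827 0.028     ]
```

drive_tool --rows '[{"dx": 9.3,"dy": -8.26,"dz": 1.84,"wz": -13.4,"hand": 0},{"dx": 9.3,"dy": -8.26,"dz": 1.84,"wz": -13.4,"hand": 0},{"dx": 9.3,"dy": -8.26,"dz": 1.84,"wz": -13.4,"hand": 0},{"dx": 9.3,"dy": -8.26,"dz": 1.84,"wz": -13.4,"hand": 0},{"dx": 9.3,"dy": -8.26,"dz": 1.84,"wz": -13.4,"hand": 0},{"dx": 9.3,"dy": -8.26,"dz": 1.84,"wz": -13.4,"hand": 0},{"dx": 9.3,"dy": -8.26,"dz": 1.84,"wz": -13.4,"hand": 0},{"dx": 9.3,"dy": -8.26,"dz": 1.84,"wz": -13.4,"hand": 0},{"dx": 9.3,"dy": -8.26,"dz": 1.84,"wz": -13.4,"hand": 0},{"dx": 9.3,"dy": -8.26,"dz": 1.84,"wz": -13.4,"hand": 0},{"dx": 9.3,"dy": -8.26,"dz": 1.84,"wz": -13.4,"hand": 0},{"dx": 9.3,"dy": -8.26,"dz": 1.84,"wz": -13.4,"hand": 0},{"dx": 9.3,"dy": -8.26,"dz": 1.84,"wz": -13.4,"hand": 0},{"dx": 9.3,"dy": -8.26,"dz": 1.84,"wz": -13.4,"hand": 0},{"dx": 9.3,"dy": -8.26,"dz": 1.84,"wz": -13.4,"hand": 0},{"dx": 9.3,"dy": -8.26,"dz": 1.84,"wz": -13.4,"hand": 0},{"dx": 9.3,"dy": -8.26,"dz": 1.84,"wz": -13.4,"hand": 0},{"dx": 9.3,"dy": -8.26,"dz": 1.84,"wz": -13.4,"hand": 0}]'

```text
invalid input at $.rows[0]: expected keys dx, dy, dz, wx, wy, wz, hand
```

drive_tool --rows '[{"dx": 9.3,"dy": -8.26,"dz": 1.84,"wx": 0,"wy": 0,"wz": -13.4,"hand": 0},{"dx": 9.3,"dy": -8.26,"dz": 1.84,"wx": 0,"wy": 0,"wz": -13.4,"hand": 0},{"dx": 9.3,"dy": -8.26,"dz": 1.84,"wx": 0,"wy": 0,"wz": -13.4,"hand": 0},{"dx": 9.3,"dy": -8.26,"dz": 1.84,"wx": 0,"wy": 0,"wz": -13.4,"hand": 0},{"dx": 9.3,"dy": -8.26,"dz": 1.84,"wx": 0,"wy": 0,"wz": -13.4,"hand": 0},{"dx": 9.3,"dy": -8.26,"dz": 1.84,"wx": 0,"wy": 0,"wz": -13.4,"hand": 0},{"dx": 9.3,"dy": -8.26,"dz": 1.84,"wx": 0,"wy": 0,"wz": -13.4,"hand": 0},{"dx": 9.3,"dy": -8.26,"dz": 1.84,"wx": 0,"wy": 0,"wz": -13.4,"hand": 0},{"dx": 9.3,"dy": -8.26,"dz": 1.84,"wx": 0,"wy": 0,"wz": -13.4,"hand": 0},{"dx": 9.3,"dy": -8.26,"dz": 1.84,"wx": 0,"wy": 0,"wz": -13.4,"hand": 0},{"dx": 9.3,"dy": -8.26,"dz": 1.84,"wx": 0,"wy": 0,"wz": -13.4,"hand": 0},{"dx": 9.3,"dy": -8.26,"dz": 1.84,"wx": 0,"wy": 0,"wz": -13.4,"hand": 0},{"dx": 9.3,"dy": -8.26,"dz": 1.84,"wx": 0,"wy": 0,"wz": -13.4,"hand": 0},{"dx": 9.3,"dy": -8.26,"dz": 1.84,"wx": 0,"wy": 0,"wz": -13.4,"hand": 0},{"dx": 9.3,"dy": -8.26,"dz": 1.84,"wx": 0,"wy": 0,"wz": -13.4,"hand": 0},{"dx": 9.3,"dy": -8.26,"dz": 1.84,"wx": 0,"wy": 0,"wz": -13.4,"hand": 0},{"dx": 9.3,"dy": -8.26,"dz": 1.84,"wx": 0,"wy": 0,"wz": -13.4,"hand": 0}]'

```text
clock: 2.9
eef_pos: [0.4698, 0.0508, 0.1506]
tool_rot: [0.744, 0.668, -0.0, 0.0]
ft_force: [-0.3, -0.1, -0.3]
grip_width: -0.0001
grasp_force: 0.0
```

```bash
cat > arc.py <<'E'
import numpy as np
def rows(p0,psi,phis,offs,O=(.527,.0137),rad=.06,rnd=2):
    a=np.radians(psi); X=np.array([np.cos(a),np.sin(a)]); Y=np.array([np.sin(a),-np.cos(a)])
    for ph,of in zip(phis,offs):
        f=np.radians(ph); t=np.array(O)+rad*np.array([np.cos(f),np.sin(f)])+of*np.array([np.sin(f),-np.cos(f)])
        d=t-p0; print(ph,'dx %.2f dy %.2f wz %.2f'%(d@X/.05,d@Y/.05,-(ph-90-psi)/5))
E
python3 -c "
from arc import *
rows([.4698,.0508],83.84,[173.8]+list(np.arange(178,263,6.0))+[262],[.017]*17)"
```

```text
173.8 dx -0.27 dy 0.02 wz 0.01
178.0 dx -0.36 dy -0.00 wz -0.83
184.0 dx -0.49 dy -0.02 wz -2.03
190.0 dx -0.62 dy -0.03 wz -3.23
196.0 dx -0.75 dy -0.02 wz -4.43
202.0 dx -0.88 dy -0.00 wz -5.63
208.0 dx -1.01 dy 0.03 wz -6.83
214.0 dx -1.13 dy 0.08 wz -8.03
220.0 dx -1.24 dy 0.14 wz -9.23
226.0 dx -1.35 dy 0.21 wz -10.43
232.0 dx -1.46 dy 0.30 wz -11.63
238.0 dx -1.55 dy 0.39 wz -12.83
244.0 dx -1.63 dy 0.49 wz -14.03
250.0 dx -1.70 dy 0.60 wz -15.23
256.0 dx -1.76 dy 0.72 wz -16.43
262.0 dx -1.80 dy 0.84 wz -17.63
262 dx -1.80 dy 0.84 wz -17.63
```

drive_tool --rows '[{"dx": 0,"dy": 0,"dz": 0.8,"wx": 0,"wy": 0,"wz": 0,"hand": 0},{"dx": 0,"dy": 0,"dz": 1.67,"wx": 0,"wy": 0,"wz": 0,"hand": 0},{"dx": 0,"dy": 0,"dz": 1.67,"wx": 0,"wy": 0,"wz": 0,"hand": 0}]'

```text
clock: 3.2
eef_pos: [0.4651, 0.0503, 0.0626]
tool_rot: [0.744, 0.668, -0.004, -0.003]
ft_force: [-0.9, 0.6, 0.0]
grip_width: -0.0002
grasp_force: 0.0
```

drive_tool --rows '[{"dx": -0.1,"dy": 0,"dz": -0.04,"wx": 0,"wy": 0,"wz": 0,"hand": 0},{"dx": -0.2,"dy": 0,"dz": -0.04,"wx": 0,"wy": 0,"wz": 0,"hand": 0},{"dx": -0.27,"dy": 0.02,"dz": -0.04,"wx": 0,"wy": 0,"wz": 0,"hand": 0},{"dx": -0.36,"dy": 0,"dz": -0.04,"wx": 0,"wy": 0,"wz": -0.83,"hand": 0},{"dx": -0.49,"dy": -0.02,"dz": -0.04,"wx": 0,"wy": 0,"wz": -2.03,"hand": 0},{"dx": -0.62,"dy": -0.03,"dz": -0.04,"wx": 0,"wy": 0,"wz": -3.23,"hand": 0},{"dx": -0.75,"dy": -0.02,"dz": -0.04,"wx": 0,"wy": 0,"wz": -4.43,"hand": 0},{"dx": -0.88,"dy": 0,"dz": -0.04,"wx": 0,"wy": 0,"wz": -5.63,"hand": 0},{"dx": -1.01,"dy": 0.03,"dz": -0.04,"wx": 0,"wy": 0,"wz": -6.83,"hand": 0},{"dx": -1.13,"dy": 0.08,"dz": -0.04,"wx": 0,"wy": 0,"wz": -8.03,"hand": 0},{"dx": -1.24,"dy": 0.14,"dz": -0.04,"wx": 0,"wy": 0,"wz": -9.23,"hand": 0},{"dx": -1.35,"dy": 0.21,"dz": -0.04,"wx": 0,"wy": 0,"wz": -10.43,"hand": 0},{"dx": -1.46,"dy": 0.3,"dz": -0.04,"wx": 0,"wy": 0,"wz": -11.63,"hand": 0},{"dx": -1.55,"dy": 0.39,"dz": -0.04,"wx": 0,"wy": 0,"wz": -12.83,"hand": 0},{"dx": -1.63,"dy": 0.49,"dz": -0.04,"wx": 0,"wy": 0,"wz": -14.03,"hand": 0},{"dx": -1.7,"dy": 0.6,"dz": -0.04,"wx": 0,"wy": 0,"wz": -15.23,"hand": 0},{"dx": -1.7,"dy": 0.6,"dz": -0.04,"wx": 0,"wy": 0,"wz": -15.23,"hand": 0}]'

```text
clock: 4.9
eef_pos: [0.4925, -0.0366, 0.0704]
tool_rot: [0.174, 0.985, 0.0, 0.002]
ft_force: [0.3, 0.5, -0.0]
grip_width: -0.0002
grasp_force: 0.0
```

Run:
```python
from h import *
a=bot.camera('top'); b=bot.camera('scene'); np.save('top1.npy',a)
cv2.imwrite('pics/2.png',np.hstack([cv2.resize(x,(400,400),interpolation=cv2.INTER_CUBIC) for x in (a[125:235,205:335,::-1],b[150:280,205:325,::-1])]))
o=bot.get_obs(); print(o['clock'],o['eef_pos'],o['tool_rot'],o['ft_force'])
```

```text
5.0 [ 0.49188317 -0.03618105  0.06992143] [1.74592365e-01 9.84640035e-01 1.14887096e-04 1.22249341e-03] [-0.40022733  0.22432849  0.27943928]
```

View pics/2.png

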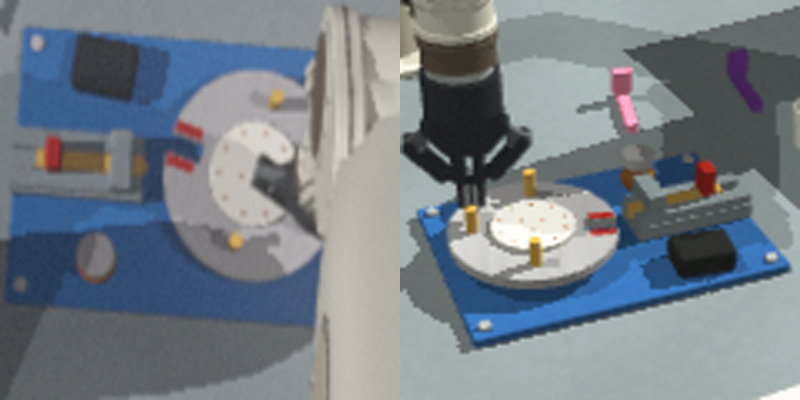

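The disc has turned most of the way. The slot (strips at crop (187,130) and (180,162)) points towards the bar with a few degrees to go, and the bystanders have not moved. Next I measure the angle that is left.

```bash
cat > ang.py <<'E'
from m import *
import sys
def go(im):
    O=np.array([.527,.0137])
    for k,u,v,a,s in feats(im)[0]:
        if k in('red','brass') and a>5:
            for z in ((.042,.074) if k=='red' else (.07,)):
                p=px2w('top',u,v,z)[:2]; d=p-O; print(k,z,round(u,1),round(v,1),round(a),p.round(4),'r %.4f ang %.2f'%(np.hypot(*d),np.degrees(np.arctan2(d[1],d[0]))))
if __name__=='__main__': go(np.load(sys.argv[1]))
E
python3 ang.py top1.npy
```

```text
red 0.042 266.3 160.3 10 [0.5646 0.0737] r 0.0708 ang 57.95
red 0.074 266.3 160.3 10 [0.558  0.0748] r 0.0685 ang 63.12
red 0.042 222.0 166.8 35 [0.5465 0.2022] r 0.1895 ang 84.10
red 0.074 222.0 166.8 35 [0.5404 0.1997] r 0.1865 ang 85.89
red 0.042 263.1 169.4 12 [0.5377 0.0834] r 0.0705 ang 81.27
red 0.074 263.1 169.4 12 [0.5318 0.0842] r 0.0706 ang 86.08
brass 0.07 294.3 151.8 12 [ 0.5828 -0.0055] r 0.0590 ang -19.02
brass 0.07 217.8 168.1 9 [0.5375 0.2119] r 0.1985 ang 86.96
brass 0.07 233.1 168.9 40 [0.5349 0.1687] r 0.1552 ang 87.09
brass 0.07 249.8 170.1 8 [0.531  0.1216] r 0.1079 ang 87.87
brass 0.07 281.0 191.0 12 [0.4706 0.0346] r 0.0601 ang 159.70
```

```bash
python3 -c "
from arc import *
O=np.array([.527,.0137]);f=np.radians(250);p0=O+.06*np.array([np.cos(f),np.sin(f)])+.017*np.array([np.sin(f),-np.cos(f)]);print(p0)
rows(p0,160,[253,256,259,262,264,265.6],[.017]*6)
rows(p0,160,[265.6],[.04])
from m import *
im=np.load('top1.npy')
for u,v,z in [(233.1,168.9,.042),(249.8,170.1,.041),(217.8,168.1,.042)]:
  d=px2w('top',u,v,z)[:2]-O; print(np.degrees(np.arctan2(d[1],d[0])),d)
"
```

```text
[ 0.49050402 -0.03686721]
253 dx -0.06 dy -0.02 wz -0.60
256 dx -0.13 dy -0.03 wz -1.20
259 dx -0.19 dy -0.04 wz -1.80
262 dx -0.26 dy -0.04 wz -2.40
264 dx -0.30 dy -0.05 wz -2.80
265.6 dx -0.34 dy -0.05 wz -3.12
265.6 dx 0.11 dy -0.17 wz -3.12
85.21144491027829 [0.0131002  0.15638068]
85.08163549208179 [0.00930656 0.10814902]
85.4777455781074 [0.01586042 0.20052991]
```

drive_tool --rows '[{"dx": -0.06,"dy": -0.02,"dz": 0,"wx": 0,"wy": 0,"wz": -0.6,"hand": 0},{"dx": -0.13,"dy": -0.03,"dz": 0,"wx": 0,"wy": 0,"wz": -1.2,"hand": 0},{"dx": -0.19,"dy": -0.04,"dz": 0,"wx": 0,"wy": 0,"wz": -1.8,"hand": 0},{"dx": -0.26,"dy": -0.04,"dz": 0,"wx": 0,"wy": 0,"wz": -2.4,"hand": 0},{"dx": -0.3,"dy": -0.05,"dz": 0,"wx": 0,"wy": 0,"wz": -2.8,"hand": 0},{"dx": -0.34,"dy": -0.05,"dz": 0,"wx": 0,"wy": 0,"wz": -3.1,"hand": 0},{"dx": -0.34,"dy": -0.05,"dz": 0,"wx": 0,"wy": 0,"wz": -3.1,"hand": 0},{"dx": -0.34,"dy": -0.05,"dz": 0,"wx": 0,"wy": 0,"wz": -3.1,"hand": 0}]'

```text
clock: 5.8
eef_pos: [0.5061, -0.044, 0.069]
tool_rot: [0.039, 0.999, -0.0, 0.0]
ft_force: [-2.6, -0.8, 0.7]
grip_width: 0.0
grasp_force: 0.8
```

Run:
```python
from ang import *
a=bot.camera('top'); np.save('top2.npy',a); go(a); o=bot.get_obs(); print(o['clock'],o['eef_pos'],o['tool_rot'],o['ft_force'])
```

```text
red 0.042 221.9 166.8 34 [0.5467 0.2024] r 0.1897 ang 84.04
red 0.074 221.9 166.8 34 [0.5406 0.1999] r 0.1867 ang 85.83
red 0.042 263.8 165.8 12 [0.5484 0.081 ] r 0.0706 ang 72.39
red 0.074 263.8 165.8 12 [0.5422 0.0819] r 0.0699 ang 77.42
red 0.042 263.3 175.4 13 [0.5202 0.0831] r 0.0697 ang 95.60
red 0.074 263.3 175.4 13 [0.5148 0.0839] r 0.0712 ang 99.84
brass 0.07 289.2 150.8 12 [0.5858 0.009 ] r 0.0590 ang -4.58
brass 0.07 217.8 168.1 8 [0.5377 0.2117] r 0.1983 ang 86.92
brass 0.07 233.2 168.9 42 [0.5349 0.1684] r 0.1549 ang 87.08
brass 0.07 249.9 170.2 8 [0.5307 0.1214] r 0.1078 ang 88.02
brass 0.07 286.2 192.2 12 [0.4672 0.02  ] r 0.0602 ang 174.01
5.85 [ 0.50606078 -0.0440279   0.06897683] [ 3.92906973e-02  9.99227815e-01 -9.92458853e-05  6.99186119e-05] [-2.56982354e+00 -2.03248017e-03  1.63217719e+00]
```

drive_tool --rows '[{"dx": -0.01,"dy": 0,"dz": 0,"wx": 0,"wy": 0,"wz": -0.1,"hand": 0},{"dx": -0.02,"dy": 0,"dz": 0,"wx": 0,"wy": 0,"wz": -0.16,"hand": 0},{"dx": -0.02,"dy": 0,"dz": 0,"wx": 0,"wy": 0,"wz": -0.16,"hand": 0},{"dx": 0.2,"dy": 0,"dz": 0,"wx": 0,"wy": 0,"wz": 0,"hand": 0},{"dx": 0.5,"dy": 0,"dz": 0,"wx": 0,"wy": 0,"wz": 0,"hand": 0},{"dx": 0.5,"dy": 0,"dz": -0.9,"wx": 0,"wy": 0,"wz": 0,"hand": 0},{"dx": 0.5,"dy": 0,"dz": -1.6,"wx": 0,"wy": 0,"wz": 0,"hand": 0},{"dx": 0.5,"dy": 0,"dz": -1.6,"wx": 0,"wy": 0,"wz": 0,"hand": 0}]'

```text
clock: 6.65
eef_pos: [0.4847, -0.0421, 0.1539]
tool_rot: [0.039, 0.999, -0.0, 0.006]
ft_force: [0.7, -0.2, -0.2]
grip_width: 0.0001
grasp_force: 0.0
```

Run:
```python
from ang import *
a=bot.camera('top'); np.save('top3.npy',a); go(a); o=bot.get_obs(); print(o['clock'],o['eef_pos'],o['tool_rot'],o['ft_force'])
cv2.imwrite('pics/3.png',cv2.resize(a[130:215,200:325,::-1],(800,544),interpolation=cv2.INTER_CUBIC))
```

```text
red 0.042 221.9 166.8 34 [0.5465 0.2023] r 0.1897 ang 84.09
red 0.074 221.9 166.8 34 [0.5404 0.1998] r 0.1866 ang 85.88
red 0.042 263.7 166.1 12 [0.5474 0.0816] r 0.0709 ang 73.25
red 0.074 263.7 166.1 12 [0.5413 0.0824] r 0.0702 ang 78.25
red 0.042 262.9 175.7 12 [0.5192 0.0842] r 0.0709 ang 96.31
red 0.074 262.9 175.7 12 [0.5138 0.085 ] r 0.0725 ang 100.45
brass 0.07 288.7 150.8 11 [0.5858 0.0105] r 0.0589 ang -3.16
brass 0.07 217.8 168.1 9 [0.5375 0.2117] r 0.1983 ang 86.95
brass 0.07 228.8 168.4 15 [0.5364 0.1806] r 0.1672 ang 86.78
brass 0.07 238.8 169.3 8 [0.5336 0.1527] r 0.1392 ang 87.29
brass 0.07 250.0 170.2 7 [0.5306 0.1211] r 0.1074 ang 88.05
brass 0.07 286.5 192.3 13 [0.4669 0.0191] r 0.0604 ang 174.91
6.7 [ 0.4833012  -0.04204438  0.1515671 ] [3.90759301e-02 9.99229445e-01 2.82085220e-05 3.68599631e-03] [-0.43746786  0.63150105 -0.19240549]
```

View pics/3.png

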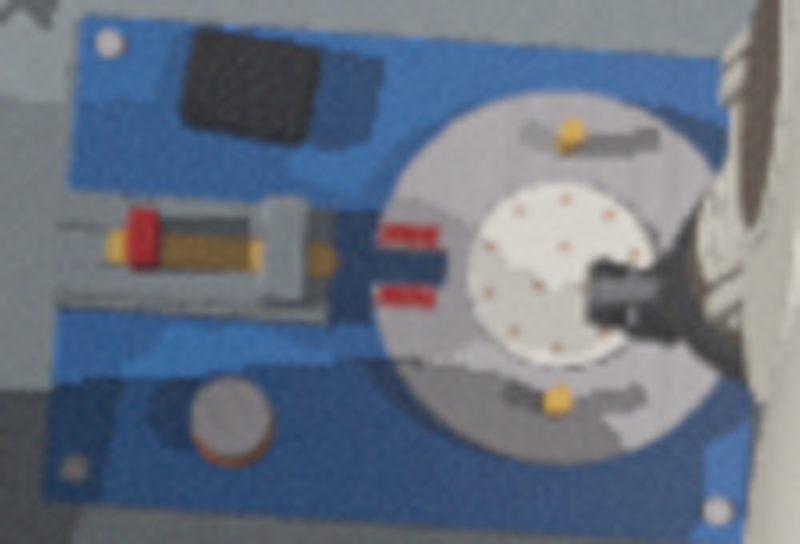

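The slot strips (crop (408,235) and (405,296)) now straddle the bar's axis at about 85.5°, so the slot is aligned, and the jar and charcoal have not moved. I now go behind the red tab.

drive_tool --rows '[{"dx": -0.77,"dy": 5.74,"dz": 0,"wx": 0,"wy": 0,"wz": 18,"hand": 0},{"dx": -0.77,"dy": 5.74,"dz": 0,"wx": 0,"wy": 0,"wz": 18,"hand": 0},{"dx": -0.77,"dy": 5.74,"dz": 0,"wx": 0,"wy": 0,"wz": 18,"hand": 0},{"dx": -0.77,"dy": 5.74,"dz": 0,"wx": 0,"wy": 0,"wz": 18,"hand": 0},{"dx": -0.77,"dy": 5.74,"dz": 0,"wx": 0,"wy": 0,"wz": 18,"hand": 0},{"dx": -0.77,"dy": 5.74,"dz": 0,"wx": 0,"wy": 0,"wz": 18,"hand": 0},{"dx": -0.77,"dy": 5.74,"dz": 0,"wx": 0,"wy": 0,"wz": 18,"hand": 0},{"dx": -0.77,"dy": 5.74,"dz": 0,"wx": 0,"wy": 0,"wz": 18,"hand": 0},{"dx": -0.77,"dy": 5.74,"dz": 0,"wx": 0,"wy": 0,"wz": 18,"hand": 0},{"dx": -0.77,"dy": 5.74,"dz": 0,"wx": 0,"wy": 0,"wz": 18,"hand": 0},{"dx": -0.77,"dy": 5.74,"dz": 0,"wx": 0,"wy": 0,"wz": 18,"hand": 0},{"dx": -0.77,"dy": 5.74,"dz": 0,"wx": 0,"wy": 0,"wz": 18,"hand": 0},{"dx": -0.77,"dy": 5.74,"dz": 0,"wx": 0,"wy": 0,"wz": 18,"hand": 0},{"dx": -0.77,"dy": 5.74,"dz": 0,"wx": 0,"wy": 0,"wz": 18,"hand": 0},{"dx": -0.77,"dy": 5.74,"dz": 0,"wx": 0,"wy": 0,"wz": 18,"hand": 0},{"dx": -0.77,"dy": 5.74,"dz": 0,"wx": 0,"wy": 0,"wz": 18,"hand": 0}]'

```text
clock: 8.3
eef_pos: [0.5419, 0.2411, 0.1488]
tool_rot: [0.734, 0.679, 0.0, -0.0]
ft_force: [0.0, -0.7, 0.0]
grip_width: -0.0003
grasp_force: 0.0
```

drive_tool --rows '[{"dx": 0,"dy": 0.04,"dz": 0.6,"wx": 0,"wy": 0,"wz": 0,"hand": 0},{"dx": 0,"dy": 0.04,"dz": 1.2,"wx": 0,"wy": 0,"wz": 0,"hand": 0},{"dx": 0,"dy": 0.04,"dz": 1.5,"wx": 0,"wy": 0,"wz": 0,"hand": 0},{"dx": 0,"dy": 0.04,"dz": 1.7,"wx": 0,"wy": 0,"wz": 0,"hand": 0},{"dx": 0,"dy": 0.04,"dz": 1.7,"wx": 0,"wy": 0,"wz": 0,"hand": 0},{"dx": 0,"dy": 0.04,"dz": 1.7,"wx": 0,"wy": 0,"wz": 0,"hand": 0}]'

```text
clock: 8.9
eef_pos: [0.5445, 0.2412, 0.0645]
tool_rot: [0.734, 0.679, 0.001, 0.0]
ft_force: [0.9, 0.1, 0.2]
grip_width: 0.0001
grasp_force: 0.0
```

Run:
```python
from h import *
b=bot.camera('scene'); cv2.imwrite('pics/4.png',cv2.resize(b[130:250,215:375,::-1],(800,600),interpolation=cv2.INTER_CUBIC))
o=bot.get_obs(); print(o['clock'],o['eef_pos'],o['tool_rot'],o['ft_force'])
```

```text
8.95 [0.54479012 0.24133292 0.06497729] [7.34031705e-01 6.79114316e-01 1.03939981e-03 3.49082718e-04] [ 0.12281751 -0.0931523   0.16673826]
```

View pics/4.png

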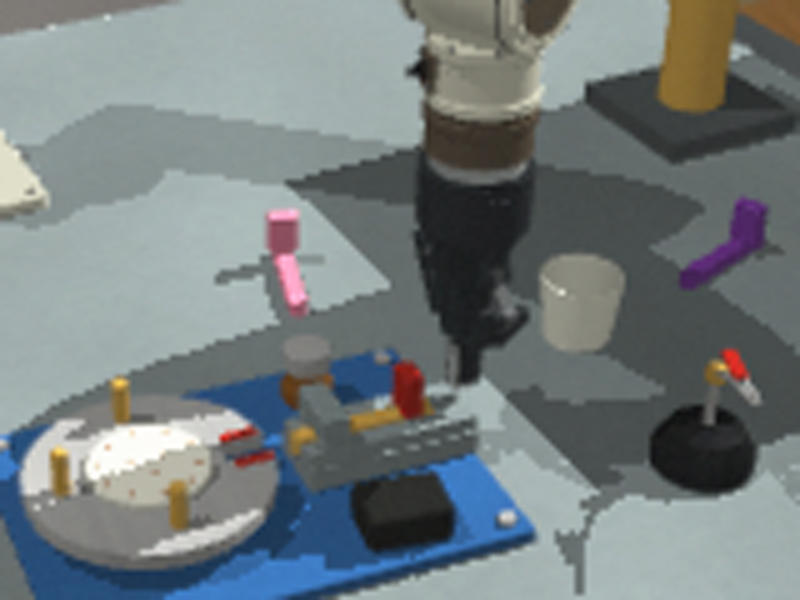

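The closed fingertip stands behind the red tab (crop (408,390)) and in line with the channel. Nothing is touched, so I push.

drive_tool --rows '[{"dx": -0.15,"dy": 0,"dz": 0.06,"wx": 0,"wy": 0,"wz": 0,"hand": 0},{"dx": -0.3,"dy": 0,"dz": 0.06,"wx": 0,"wy": 0,"wz": 0,"hand": 0},{"dx": -0.4,"dy": 0,"dz": 0.06,"wx": 0,"wy": 0,"wz": 0,"hand": 0},{"dx": -0.45,"dy": 0,"dz": 0.06,"wx": 0,"wy": 0,"wz": 0,"hand": 0},{"dx": -0.5,"dy": 0,"dz": 0.06,"wx": 0,"wy": 0,"wz": 0,"hand": 0},{"dx": -0.55,"dy": 0,"dz": 0.06,"wx": 0,"wy": 0,"wz": 0,"hand": 0},{"dx": -0.6,"dy": 0,"dz": 0.06,"wx": 0,"wy": 0,"wz": 0,"hand": 0},{"dx": -0.65,"dy": 0,"dz": 0.06,"wx": 0,"wy": 0,"wz": 0,"hand": 0},{"dx": -0.7,"dy": 0,"dz": 0.06,"wx": 0,"wy": 0,"wz": 0,"hand": 0},{"dx": -0.74,"dy": 0,"dz": 0.06,"wx": 0,"wy": 0,"wz": 0,"hand": 0},{"dx": -0.78,"dy": 0,"dz": 0.06,"wx": 0,"wy": 0,"wz": 0,"hand": 0},{"dx": -0.82,"dy": 0,"dz": 0.06,"wx": 0,"wy": 0,"wz": 0,"hand": 0},{"dx": -0.86,"dy": 0,"dz": 0.06,"wx": 0,"wy": 0,"wz": 0,"hand": 0},{"dx": -0.9,"dy": 0,"dz": 0.06,"wx": 0,"wy": 0,"wz": 0,"hand": 0}]'

```text
clock: 10.35
eef_pos: [0.5404, 0.1959, 0.0608]
tool_rot: [0.734, 0.679, 0.0, -0.0]
ft_force: [0.6, 2.0, 0.9]
grip_width: -0.0
grasp_force: 0.9
```

drive_tool --rows '[{"dx": -0.04,"dy": 0,"dz": 0,"wx": 0,"wy": 0,"wz": 0,"hand": 0},{"dx": -0.08,"dy": 0,"dz": 0,"wx": 0,"wy": 0,"wz": 0,"hand": 0},{"dx": -0.12,"dy": 0,"dz": 0,"wx": 0,"wy": 0,"wz": 0,"hand": 0},{"dx": -0.16,"dy": 0,"dz": 0,"wx": 0,"wy": 0,"wz": 0,"hand": 0},{"dx": -0.2,"dy": 0,"dz": 0,"wx": 0,"wy": 0,"wz": 0,"hand": 0},{"dx": -0.24,"dy": 0,"dz": 0,"wx": 0,"wy": 0,"wz": 0,"hand": 0},{"dx": -0.28,"dy": 0,"dz": 0,"wx": 0,"wy": 0,"wz": 0,"hand": 0},{"dx": -0.32,"dy": 0,"dz": 0,"wx": 0,"wy": 0,"wz": 0,"hand": 0},{"dx": -0.36,"dy": 0,"dz": 0,"wx": 0,"wy": 0,"wz": 0,"hand": 0},{"dx": -0.39,"dy": 0,"dz": 0,"wx": 0,"wy": 0,"wz": 0,"hand": 0},{"dx": -0.42,"dy": 0,"dz": 0,"wx": 0,"wy": 0,"wz": 0,"hand": 0}]'

```text
clock: 11.45
eef_pos: [0.5387, 0.175, 0.0608]
tool_rot: [0.734, 0.679, -0.0, -0.0]
ft_force: [-0.1, 2.8, 1.2]
grip_width: 0.0001
grasp_force: 0.9
```

drive_tool --rows '[{"dx": -0.02,"dy": 0,"dz": 0,"wx": 0,"wy": 0,"wz": 0,"hand": 0},{"dx": -0.04,"dy": 0,"dz": 0,"wx": 0,"wy": 0,"wz": 0,"hand": 0},{"dx": -0.05,"dy": 0,"dz": 0,"wx": 0,"wy": 0,"wz": 0,"hand": 0},{"dx": -0.05,"dy": 0,"dz": 0,"wx": 0,"wy": 0,"wz": 0,"hand": 0}]'

```text
clock: 11.85
eef_pos: [0.5385, 0.1725, 0.0608]
tool_rot: [0.734, 0.679, -0.0, 0.0]
ft_force: [-0.1, 1.5, 0.2]
grip_width: 0.0
grasp_force: 0.7
```

drive_tool --rows '[{"dx": -0.02,"dy": 0,"dz": 0,"wx": 0,"wy": 0,"wz": 0,"hand": 0},{"dx": -0.04,"dy": 0,"dz": 0,"wx": 0,"wy": 0,"wz": 0,"hand": 0},{"dx": -0.05,"dy": 0,"dz": 0,"wx": 0,"wy": 0,"wz": 0,"hand": 0},{"dx": -0.05,"dy": 0,"dz": 0,"wx": 0,"wy": 0,"wz": 0,"hand": 0}]'

```text
clock: 12.25
eef_pos: [0.5385, 0.1724, 0.0609]
tool_rot: [0.734, 0.68, 0.002, -0.002]
ft_force: [0.0, 7.9, -0.1]
grip_width: 0.0002
grasp_force: 3.9
```

Force jumped to 8 N with no further motion at the expected distance, so the tab is seated. I retreat.

drive_tool --rows '[{"dx": 0.3,"dy": 0,"dz": 0,"wx": 0,"wy": 0,"wz": 0,"hand": 0},{"dx": 0.7,"dy": 0,"dz": 0,"wx": 0,"wy": 0,"wz": 0,"hand": 0},{"dx": 1,"dy": 0,"dz": 0,"wx": 0,"wy": 0,"wz": 0,"hand": 0},{"dx": 1,"dy": 0,"dz": -0.8,"wx": 0,"wy": 0,"wz": 0,"hand": 0},{"dx": 1,"dy": 0,"dz": -1.7,"wx": 0,"wy": 0,"wz": 0,"hand": 0},{"dx": 2,"dy": 0,"dz": -2.2,"wx": 0,"wy": 0,"wz": 0,"hand": 0},{"dx": 2.5,"dy": 0,"dz": -2.2,"wx": 0,"wy": 0,"wz": 0,"hand": 0},{"dx": 2.5,"dy": 0,"dz": -2.2,"wx": 0,"wy": 0,"wz": 0,"hand": 0}]'

```text
clock: 13.05
eef_pos: [0.5487, 0.299, 0.1721]
tool_rot: [0.733, 0.681, 0.002, 0.0]
ft_force: [0.4, 0.1, 0.1]
grip_width: -0.0
grasp_force: 0.0
```

Run:
```python
from ang import *
a=bot.camera('top'); b=bot.camera('scene'); go(a)
cv2.imwrite('pics/5.png',np.hstack([cv2.resize(x,(400,400),interpolation=cv2.INTER_CUBIC) for x in (a[120:230,200:325,::-1],b[175:275,215:325,::-1])]))
o=bot.get_obs(); print(o['clock'],o['eef_pos'],o['ft_force'])
```

```text
red 0.042 237.6 167.9 26 [0.543  0.1569] r 0.1441 ang 83.62
red 0.074 237.6 167.9 26 [0.537  0.1557] r 0.1423 ang 85.97
red 0.042 263.7 166.1 12 [0.5475 0.0816] r 0.0709 ang 73.20
red 0.074 263.7 166.1 12 [0.5414 0.0824] r 0.0702 ang 78.19
red 0.042 262.6 175.8 10 [0.5191 0.085 ] r 0.0717 ang 96.29
red 0.074 262.6 175.8 10 [0.5138 0.0857] r 0.0732 ang 100.39
brass 0.07 288.9 150.3 7 [0.5873 0.0097] r 0.0605 ang -3.81
brass 0.07 233.6 169.1 10 [0.5344 0.1672] r 0.1537 ang 87.23
brass 0.07 257.7 170.7 81 [0.5291 0.0995] r 0.0858 ang 88.60
brass 0.07 308.6 172.6 12 [ 0.5224 -0.0448] r 0.0587 ang -94.53
brass 0.07 286.5 192.2 14 [0.467  0.0191] r 0.0603 ang 174.90
13.15 [0.54744346 0.29529838 0.17008919] [-1.35771832 -0.73800195  0.05335396]
```

View pics/5.png

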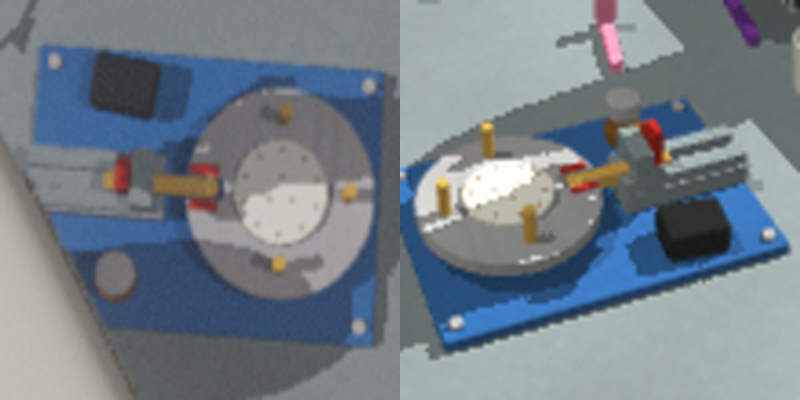

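The bar now lies in the slot between the red strips (top crop (205,187)). Its tab is against the bridge at 142 mm from the axis, the bystanders have not moved and the hand is clear.

```bash
python3 -c "
from workcell import bot
print(bot.job_done())"
```

```text
the job is handed in; nothing more can be done
None
```

The turntable is locked: I turned the disc until its slot faced the bar, then pushed the bar home with its tab against the bridge (142 mm from the axis). The hand is clear, the bystanders around the turntable look unmoved, and the job was handed in at about 13 s.

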